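Index the hat-block turntable to the next slot

TASK

With a fingertip, press in the mushroom-headed indexing plunger on the turntable, turn the table counter-clockwise (seen from above) to the very next slot of the ring, and let the plunger spring back up so that it locks there. Go one slot only, never backwards or past it. Do not lift, tip or shift the wooden hat block or the thread spool riding on the table, and leave the other things on the bench where they are.

Things in the scene. Friction and masses are not known exactly. Their poses are not given: they have to be found in the camera images.
- ring_centre (a point): Centre of the turntable, on its axis, level with the top of its aluminium disc (128 mm radius, 46 mm above the bench). The x axis points through the slot where the plunger starts. Two steel pegs (12 mm thick, 30 mm high) stand on the disc at 112 mm radius, 120 degrees either side of the plunger.
- index_base: Bolted-down grey round tub around the disc, 336 mm diameter, 46 mm high; origin on the bench under its centre. Its inner steel ring (radius 134 to 153 mm, top level with the rim) has eight radial slots 14 mm wide, 45 degrees apart, at 0, 45, 90... degrees from its x axis.
- plunger_top (a point): Centre of the flat top of the plunger's round black head (34 mm diameter, 12 mm thick), 116 mm from the axis, 102 mm above the bench when up. It stands on the disc and rides with it. A round steel key (10 mm thick) on its stem reaches outward into a slot; pressing the head straight down drops the key below the ring and frees the table.
- plunger (a joint): How far it is pressed, m: 0 up, 0.018 fully in (hard stop). Free from about 0.0125. The spring takes 4 N at first, 9 N fully in. Let go between slots, the key waits under the ring at about 0.0125, then pops up when within about 3 mm of a slot and centres itself. A fingertip's friction on the pressed head is ample to draw the table round.
- turntable (a joint): Angle of the table, rad: 0 at the start slot, growing counter-clockwise seen from above; the next slot is at 0.785 (45 degrees). About 0.08 N m of friction; locked, it has about 2 mm of play either way at the key. It turns lightly and does not spring back.
- hat_block_mid (a point): Middle (half-way up) of the bare round wooden hat block, 144 mm diameter, 70 mm high, about 0.55 kg, standing loose in the middle of the disc; its top is 116 mm above the bench. It rides with the table and must stay centred and standing.
- spool_mid (a point): Middle of a small thread spool, 26 mm diameter, 30 mm high, standing loose on the disc opposite the plunger. It rides with the table and must stay standing where it is on the disc.
- spool_place (a point): Point on the disc's top, 102 mm from the axis and opposite the plunger, turning with the disc; the spool stands on or within about 10 mm of it.
- thread_big_mid (a point): Middle of a loose thread spool on the bench, 44 mm diameter, 60 mm high. Leave alone.
- thread_small_mid (a point): Middle of a loose thread spool on the bench, 32 mm diameter, 45 mm high. Leave alone.
- pin_jar: Glass pin jar on the bench, 52 mm diameter, 60 mm high, origin under its centre. Leave alone.
- brush: Wooden hat brush lying on the bench, 200 mm long with its handle, 30 mm high, origin on the bench under the middle of the bristles, handle along its x. Leave alone.
- chalk_box: Cardboard chalk box, 60 x 40 x 20 mm, origin under its centre. Leave alone.
- hat_gauge: T-shaped wooden brim gauge lying on the bench, 130 mm across (its y), 30 mm high, origin under the middle of the cross-bar. Leave alone.

How it is judged:
On the way, in this order (a step that is already met when the one before it is completed fails the run):
1. the plunger is pressed in far enough to free the table, still at its start slot (value of joint plunger above 0.0125 m and value of joint turntable below 0.12 rad), for 0.05 s.
2. the table has turned past half-way to the next slot (value of joint turntable above 0.4 rad).
At the end, for the whole second after the job is handed in: The table stands still at the next slot counter-clockwise (45 degrees, within 3), the plunger is up within 3 mm of rest, the hat block stands within 15 mm of the table centre and the small spool stands within 30 mm of its place on the disc (value of joint turntable between 0.735 and 0.835 rad and value of joint plunger below 0.003 m and velocity of joint turntable between -0.03 and 0.03 rad/s and horizontal distance between hat_block_mid and ring_centre below 0.015 m and angle between hat_block_mid's own z axis and vertical below 0.1 rad and z of hat_block_mid in the frame of ring_centre below 0.043 m and horizontal distance between spool_mid and spool_place below 0.03 m and angle between spool_mid's own z axis and vertical below 0.2 rad); the robot touches nothing.
It fails at once if the table is turned past the next slot (value of joint turntable above 0.985 rad).
It fails at once if the table is turned backwards (clockwise) (value of joint turntable below -0.12 rad).
It fails at once if the hat block or the spool on the table is lifted, tipped or shifted (block: over 15 mm off centre, 8 mm up or 0.1 rad; spool: over 30 mm from its place, 10 mm up or 0.2 rad) (not (horizontal distance between hat_block_mid and ring_centre below 0.015 m and angle between hat_block_mid's own z axis and vertical below 0.1 rad and z of hat_block_mid in the frame of ring_centre below 0.043 m and horizontal distance between spool_mid and spool_place below 0.03 m and angle between spool_mid's own z axis and vertical below 0.2 rad) or z of spool_mid in the frame of ring_centre above 0.025 m).
It fails at once if another thing on the bench is moved more than 20 mm (distance of any of thread_big_mid, thread_small_mid, pin_jar, brush, chalk_box, hat_gauge from where it was at the start of the episode above 0.02 m).
It also fails if it takes over 37 s, if anything falls off the work surface, if the arm or the gripper's body presses on something with over 40 N, if the wrist force passes 120 N, or if a joint passes its speed limit or range.

ROBOT

A 6-joint arm with a two-finger parallel gripper is mounted at the origin on the work surface. World frame = base frame: x ahead of the robot, y to its left, z up, the work surface at z = 0. Lengths are in m, angles in rad, forces in N, time in s.
With the tool pointing down it reaches from about 0.3 to 0.875 m from the base axis. Payload 4.2 kg.
Tool frame: the origin (TCP) lies at the very end of the fingers, on their centre line; the grasp point (between the pads) lies 19 mm behind it; z points along the fingers, x is the direction in which the jaws open and shut, and the axes are right-handed (so a half turn about z gives the same grasp; the last joint's range is limited). The gripper opens to 85 mm and grips with 20 to 120 N. Pads are 22 mm wide; open, the fingers measure 114 mm over their backs; the gripper's body (76 mm by 85 mm) begins 54 mm behind the grasp point. The pads swing forward as they close: fully open they stand 13 mm farther back than shut.
Start: joints at [1.11, 0.32, 1.565, -0, 1.257, -0.02], TCP at [0.245, 0.52, 0.231] pointing down, gripper open.
Joint ranges: [-3.11, 3.11], [-0.84, 2.01], [0.21, 2.61], [-1.34, 4.49], [0.05, 2.63], [-2.56, 2.56]. Speed limits (rad/s): [2.57, 2.57, 3.14, 3.14, 3.14, 3.14].

INTERFACE

Orientations are given as a unit quaternion [w, x, y, z].
In Python, from plant import bot gives the robot as it stands. The module is installed in compiled form; this text tells all that it offers.
- The arm moves only by the shell command python3 -m jog 'ROWS'. ROWS is JSON, a list of rows, each a list of 5 numbers: the shift along the tool's x, y, z in m, then the turn about the tool's z in degrees, then the opening, from 0 (shut) to 1 (fully open). In form: [[tx, ty, tz, roll, gripper], ...]. A call has 1 to 20 rows; each row is the pose to reach, as a shift and turn from the pose commanded when the call began, along the tool's axes at that moment; what a row does not reach only later rows make up. A row lasts 1/10 s, in which the tool goes at most 50 mm and 8.59 degrees, less where a joint would pass 70% of its speed; a pose out of reach is approached as far as the arm can. A call with a gripper value outside its range is refused whole. The fingers move at their own pace and stop on an object; the grip force is fixed at half the most. Time passes only in rows, so rows that repeat a pose let the fingers close. It gives the time, the measured TCP pose, the force and the opening at its end, in the units of the state.
- bot.observe(): the state, without advancing time (a new reading comes with each control period).
- bot.get_image(name): name is "side" or "top" or "wrist"; returns a dict with "img" (420x560x3 uint8, red, green, blue), "K" (3x3 intrinsics, pixels), "pose" (4x4, takes a point from camera to world coordinates). Camera axes: x right, y up, looking along -z (the intrinsics and any distortion apply to the point x, -y, -z); pixel columns grow to the right and rows downward; lengths in m; the calibration is good to about 2 mm. A picture is of the moment at which its call begins. There is no depth.
- bot.sign_off(): hands the job in, once; it reports no verdict.
The state is a dict: "t": time; "joint_pos": joint angles; "joint_velocities": joint speeds; "effort": joint torques, N m; "eef_pos": TCP position; "tcp_rot": TCP orientation; "contact_force": force on the tool from outside, world axes, zero at the start; "torque": the same for the moment, N m; "opening": opening from 0.0 (shut) to 1.0 (fully open).
Only numpy, scipy, OpenCV 4.12 (cv2) and the standard library are available. Lean on these libraries where they do the work, as an engineer would, in place of code of your own. Each camera call takes 0.05 s, during which the arm holds its last target. There are 200 camera calls.

## Working session

There is one attempt and no reset: what is moved stays moved. The work goes in short steps, Python scripts to look and compute and a shell command to move; the robot and the scene stay as the last step left them, time stands still between calls to the robot, and variables do not carry over. Pictures are saved under pics/ and viewed, about 8 in all and at most 12, crops included, and the job is handed in when it is done.

```bash
mkdir -p pics; cat > h.py <<'E'
import numpy as np, cv2
from plant import bot
def shot(cam,name,crop=None,s=1):
    d=bot.get_image(cam); im=d["img"][:,:,::-1]
    if crop: x0,y0,x1,y1=crop; im=im[y0:y1,x0:x1]
    cv2.imwrite(f"pics/{name}.png",cv2.resize(im,None,fx=s,fy=s,interpolation=cv2.INTER_CUBIC)); return d
def px2w(K,P,u,v,z):
    r=np.linalg.inv(K)@[u,v,1]; r=P[:3,:3]@(r*[1,-1,-1]); c=P[:3,3]
    return c+r*(z-c[2])/r[2]
def w2px(K,P,p):
    q=P[:3,:3].T@(np.array(p)-P[:3,3]); q=K@(q*[1,-1,-1]); return q[:2]/q[2]
E
python3 - <<'E'
from h import *
for c in("top","side"):
    d=shot(c,c+"0",s=1.4); print(c,d["K"].round(1).tolist(),d["pose"].round(4).tolist())
o=bot.observe(); print(o["t"],o["eef_pos"],o["tcp_rot"],o["contact_force"])
E
```

```text
top [[415.0, 0.0, 275.9], [0.0, 415.0, 209.9], [0.0, 0.0, 1.0]] [[0.0178, 0.997, -0.0757, 0.5036], [-0.9997, 0.019, 0.016, 0.0359], [0.0174, 0.0753, 0.997, 1.2192], [0.0, 0.0, 0.0, 1.0]]
side [[512.9, 0.0, 288.3], [0.0, 512.9, 210.6], [0.0, 0.0, 1.0]] [[-0.9075, 0.3316, -0.258, 0.212], [-0.4198, -0.6896, 0.5901, 0.8898], [0.0178, 0.6438, 0.765, 1.2098], [0.0, 0.0, 0.0, 1.0]]
0.1 [0.2451322  0.51963356 0.23056485] [ 4.17386736e-04  8.44599626e-01  5.35397797e-01 -7.04435326e-04] [ 0.1260196  -0.0737121  -0.12499201]
```

View pics/top0.png

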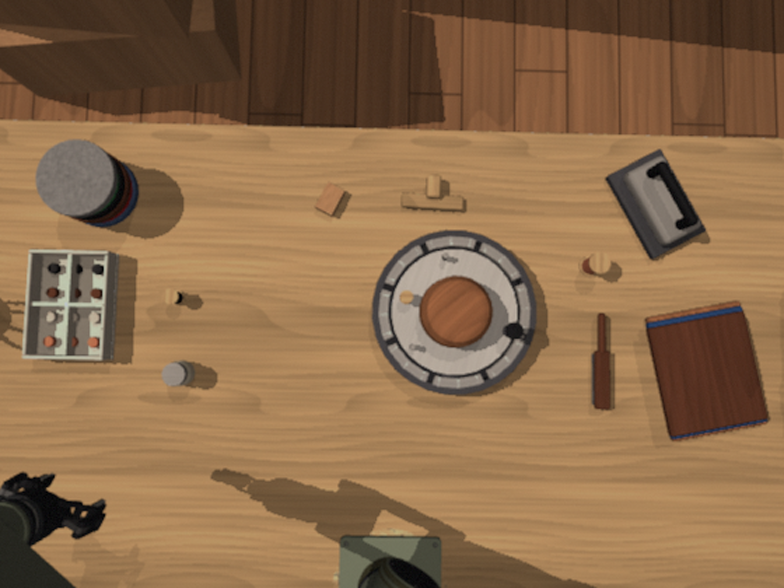

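View pics/side0.png

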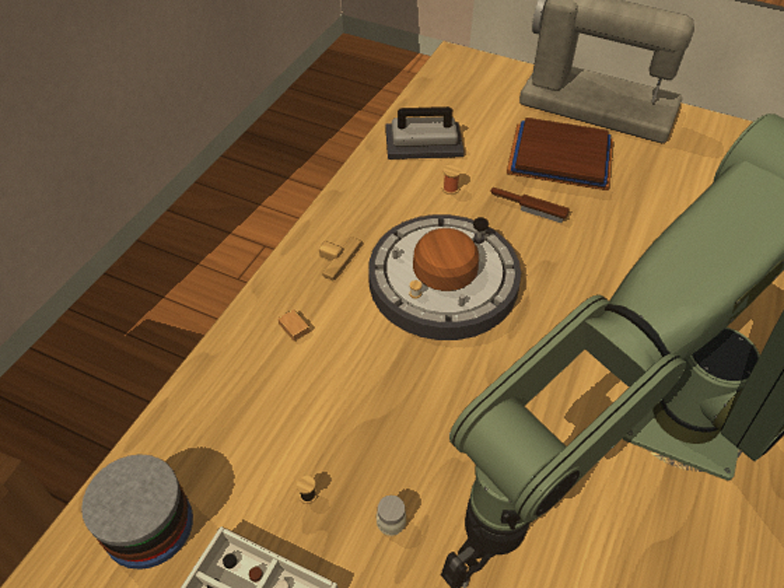

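The top view shows the tub centred near (455,312) in the 1.4x picture and the plunger head near (514,331). Image up is +x and left is +y. Next I enlarge that area.

```bash
python3 - <<'E'
from h import *
d=shot("top","top1",(255,155,395,290),5)
K,P=d["K"],d["pose"]
for (u,v,z) in((455/1.4,312/1.4,.046),(456/1.4,312/1.4,.116),(514/1.4,331/1.4,.102)): print(px2w(K,P,u,v,z).round(4))
E
```

```text
[ 0.5586 -0.1227  0.046 ]
[ 0.5553 -0.1152  0.116 ]
[ 0.5214 -0.2294  0.102 ]
```

View pics/top1.png

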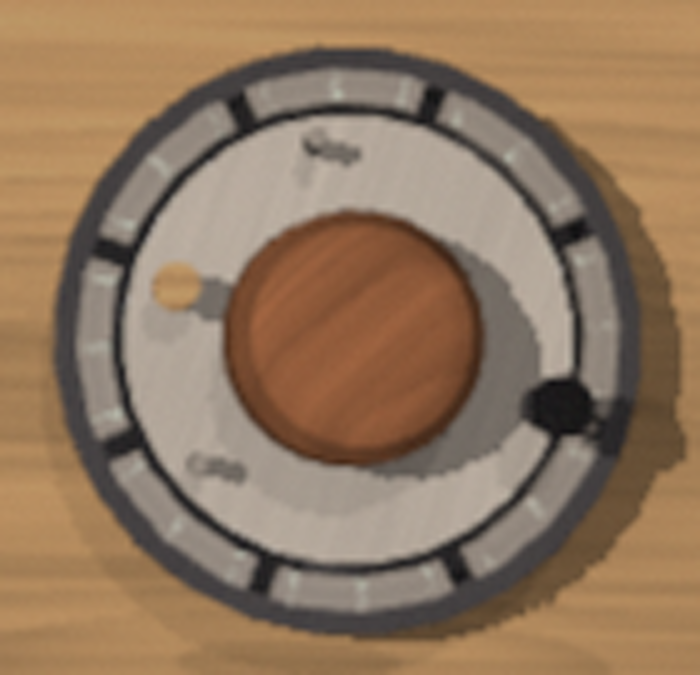

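The crop shows seven free slots, the plunger head at (559,406), the block top centred at (356,338) and the spool at (177,285).

```bash
python3 - <<'E'
from h import *
d=bot.get_image("top");K,P=d["K"],d["pose"]
f=lambda p,z:px2w(K,P,255+p[0]/5-.4,155+p[1]/5-.4,z)
s=[f(p,.046) for p in((572,230),(433,100),(243,112),(110,250),(123,444),(262,573),(458,562))]
c=np.mean([(s[0]+s[4])/2,(s[1]+s[5])/2,(s[2]+s[6])/2],0)
a=[np.degrees(np.arctan2(*(q-c)[1::-1]))-45*(i+1) for i,q in enumerate(s)]
a=(np.array(a)+180)%360-180
print(c.round(4),a.round(1),[round(np.hypot(*(q-c)[:2]),4) for q in s])
pl=f((559,406),.102);print(pl,np.hypot(*(pl-c)[:2]),np.degrees(np.arctan2(*(pl-c)[1::-1])))
b=f((356,338),.116);print(b,b-c)
E
```

```text
[ 0.5619 -0.121   0.046 ] [-108.8 -109.1 -109.  -108.6 -108.4 -109.5 -108.7] [np.float64(0.1415), np.float64(0.1436), np.float64(0.1408), np.float64(0.1439), np.float64(0.1421), np.float64(0.1427), np.float64(0.1412)]
[ 0.52309112 -0.22739138  0.102     ] 0.11328310104537097 -110.04003961522471
[ 0.55708675 -0.1153913   0.116     ] [-0.00482386  0.00557589  0.07      ]
```

```bash
cat >> h.py <<'E'
from scipy.spatial.transform import Rotation as R
C=np.array([.5615,-.121]); A0=-109.
def plan(th,z,r=.116):
    "shift+roll to bring TCP over plunger at table angle th deg, x tangential"
    o=bot.observe(); w,x,y,zz=o["tcp_rot"]; M=R.from_quat([x,y,zz,w])
    a=np.radians(A0+th); p=np.r_[C+r*np.array([np.cos(a),np.sin(a)]),z]
    xa=M.as_matrix()[:,0]; roll=np.degrees(np.arctan2(xa[1],xa[0]))-(A0+th+90)
    return (M.inv().apply(p-o["eef_pos"])).round(4).tolist(), round((roll+180)%360-180,2)
E
python3 -c "
from h import *
print(plan(0,.22),plan(0,.14))"
```

```text
([-0.5599, 0.5721, 0.0114], np.float64(83.74)) ([-0.5598, 0.5721, 0.0914], np.float64(83.74))
```

```bash
python3 -m jog '[[-0.56,0.572,0.01,83.7,0],[-0.56,0.572,0.01,83.7,0],[-0.56,0.572,0.01,83.7,0],[-0.56,0.572,0.01,83.7,0],[-0.56,0.572,0.01,83.7,0],[-0.56,0.572,0.01,83.7,0],[-0.56,0.572,0.01,83.7,0],[-0.56,0.572,0.01,83.7,0],[-0.56,0.572,0.01,83.7,0],[-0.56,0.572,0.01,83.7,0],[-0.56,0.572,0.01,83.7,0],[-0.56,0.572,0.01,83.7,0],[-0.56,0.572,0.01,83.7,0],[-0.56,0.572,0.01,83.7,0],[-0.56,0.572,0.01,83.7,0],[-0.56,0.572,0.01,83.7,0],[-0.56,0.572,0.01,83.7,0],[-0.56,0.572,0.01,83.7,0],[-0.56,0.572,0.01,83.7,0],[-0.56,0.572,0.01,83.7,0]]'
python3 -c "
from h import *
d=shot('wrist','w1',s=1.2); print(plan(0,.112)); print(d['pose'].round(4).tolist())
K,P=d['K'],d['pose'];print('tcp px*1.2',1.2*w2px(K,P,bot.observe()['eef_pos']), 'head', 1.2*w2px(K,P,[.5237,-.2307,.102]))"
```

```text
t: 2.2
eef_pos: [0.5233, -0.229, 0.2215]
tcp_rot: [-0.0, 0.986, -0.164, -0.0]
contact_force: [-0.2, 0.8, 0.5]
opening: 0.001
([0.0008, 0.0014, 0.1096], np.float64(0.14))
[[0.9461, 0.3107, 0.0915, 0.5453], [-0.3239, 0.9089, 0.2627, -0.1629], [-0.0016, -0.2782, 0.9605, 0.3643], [0.0, 0.0, 0.0, 1.0]]
tcp px*1.2 [340.60624446 321.33142725] head [340.97696136 251.00713113]
```

View pics/w1.png

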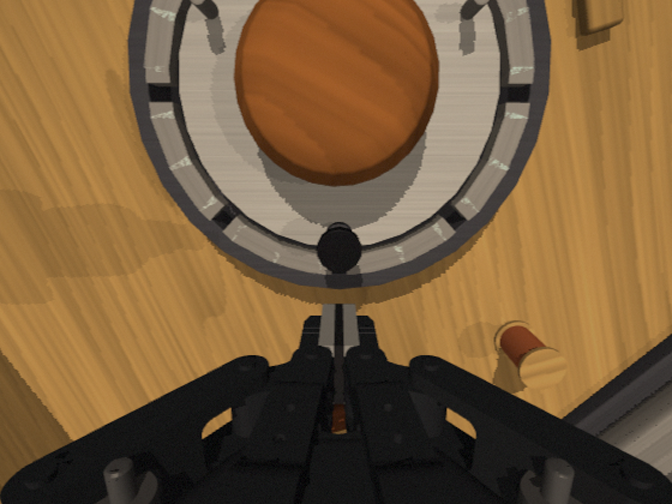

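The wrist view shows the head at (339,249), against a predicted (341,251), and the fingertips in line with it. I descend to just above the head, then press.

```bash
python3 -m jog '[[0.001,0.001,0.045,0,0],[0.001,0.001,0.09,0,0],[0.001,0.001,0.11,0,0],[0.001,0.001,0.11,0,0],[0.001,0.001,0.11,0,0]]'
python3 -m jog '[[0,0,0.006,0,0],[0,0,0.012,0,0],[0,0,0.018,0,0],[0,0,0.018,0,0],[0,0,0.018,0,0]]'
```

```text
t: 2.75
eef_pos: [0.5249, -0.2313, 0.1122]
tcp_rot: [0.0, 0.986, -0.164, 0.001]
contact_force: [-0.3, -0.4, 0.6]
opening: 0.002
t: 3.25
eef_pos: [0.5251, -0.232, 0.0943]
tcp_rot: [0.0, 0.986, -0.165, 0.001]
contact_force: [-0.2, 0.7, 7.1]
opening: -0.005
```

```bash
python3 -m jog '[[0,0,0.003,0,0],[0,0,0.006,0,0],[0,0,0.006,0,0]]'
python3 -m jog '[[0,0,0.002,0,0],[0,0,0.0025,0,0],[0,0,0.0025,0,0]]'
python3 -c "
from h import *
for t in range(0,50,5): print(t,plan(t,.0855))"
```

```text
t: 3.55
eef_pos: [0.5253, -0.2321, 0.0885]
tcp_rot: [0.0, 0.986, -0.165, 0.001]
contact_force: [-1.2, 0.2, 8.5]
opening: 0.002
t: 3.85
eef_pos: [0.5255, -0.2321, 0.0864]
tcp_rot: [0.0, 0.986, -0.165, 0.002]
contact_force: [0.6, 1.1, 7.6]
opening: -0.003
0 ([-0.0022, -0.0008, 0.0009], np.float64(0.03))
5 ([0.0079, -0.0012, 0.001], np.float64(-4.97))
10 ([0.018, -0.0025, 0.001], np.float64(-9.97))
15 ([0.0278, -0.0047, 0.001], np.float64(-14.97))
20 ([0.0375, -0.0077, 0.0011], np.float64(-19.97))
25 ([0.0469, -0.0116, 0.0011], np.float64(-24.97))
30 ([0.0558, -0.0163, 0.0011], np.float64(-29.97))
35 ([0.0644, -0.0217, 0.0012], np.float64(-34.97))
40 ([0.0724, -0.0279, 0.0012], np.float64(-39.97))
45 ([0.0799, -0.0347, 0.0012], np.float64(-44.97))
```

```bash
python3 -m jog '[[0,0,0.0007,0,0],[0.003,-0.001,0.0007,-2.5,0],[0.008,-0.0012,0.0008,-5,0],[0.013,-0.0018,0.001,-7.5,0],[0.018,-0.0025,0.001,-10,0],[0.023,-0.0035,0.001,-12.5,0],[0.028,-0.0047,0.001,-15,0],[0.0327,-0.0061,0.001,-17.5,0],[0.0375,-0.0077,0.001,-20,0],[0.0422,-0.0096,0.001,-22.5,0],[0.0469,-0.0116,0.001,-25,0],[0.0514,-0.0139,0.001,-27.5,0],[0.0558,-0.0163,0.001,-30,0],[0.0558,-0.0163,0.001,-30,0],[0.0558,-0.0163,0.001,-30,0]]'
python3 -c "
from h import *
d=shot('wrist','w2',s=1.2); print(bot.observe()['contact_force'])
for t in (32,34,36,38,40,42,44,45,46,47): print(t,plan(t,.0855))"
```

```text
t: 5.35
eef_pos: [0.5843, -0.235, 0.086]
tcp_rot: [0.001, 0.995, 0.096, 0.002]
contact_force: [0.5, 1.5, 8.6]
opening: -0.002
[0.31095167 0.6409431  8.78811715]
32 ([0.0035, -0.0004, 0.0005], np.float64(-1.96))
34 ([0.0075, -0.0006, 0.0005], np.float64(-3.96))
36 ([0.0116, -0.0009, 0.0005], np.float64(-5.96))
38 ([0.0156, -0.0014, 0.0005], np.float64(-7.96))
40 ([0.0196, -0.0021, 0.0005], np.float64(-9.96))
42 ([0.0236, -0.0028, 0.0006], np.float64(-11.96))
44 ([0.0275, -0.0037, 0.0006], np.float64(-13.96))
45 ([0.0295, -0.0043, 0.0006], np.float64(-14.96))
46 ([0.0314, -0.0048, 0.0006], np.float64(-15.96))
47 ([0.0334, -0.0054, 0.0006], np.float64(-16.96))
```

View pics/w2.png

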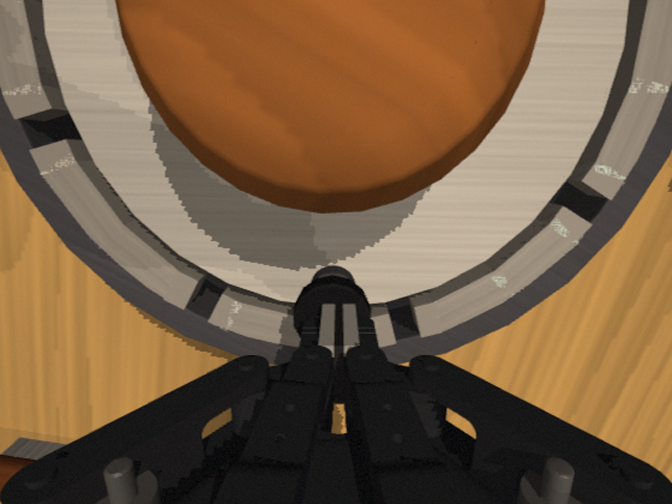

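The head is centred near u≈332 and the fingers near u≈340, so the head lags by about 3.5 mm (76 px is 34 mm). I continue to about 46.5° and look again before releasing.

```bash
python3 -m jog '[[0.0035,-0.0004,0.0003,-2,0],[0.0075,-0.0006,0.0003,-4,0],[0.0116,-0.0009,0.0003,-6,0],[0.0156,-0.0014,0.0003,-8,0],[0.0196,-0.0021,0.0003,-10,0],[0.0236,-0.0028,0.0003,-12,0],[0.0275,-0.0037,0.0003,-14,0],[0.0314,-0.0048,0.0003,-16,0],[0.0324,-0.0051,0.0003,-16.5,0],[0.0324,-0.0051,0.0003,-16.5,0]]'
python3 -c "
from h import *
d=shot('wrist','w3',(180,170,380,330),4); K,P=d['K'],d['pose']
print(plan(45,.085))
for t in (43,44,45,46,47):
    a=np.radians(A0+t); print(t,[(4*(w2px(K,P,[*(C+r*np.array([np.cos(a),np.sin(a)])),z])-[180,170])).round(0) for r,z in((.116,.0858),(.1435,.046))])"
```

```text
t: 6.4
eef_pos: [0.6152, -0.2241, 0.0859]
tcp_rot: [0.002, 0.971, 0.238, 0.002]
contact_force: [1.5, -0.8, 8.4]
opening: 0.002
([-0.0031, -0.0003, 0.0009], np.float64(1.55))
43 [array([362., 394.]), array([362., 436.])]
44 [array([378., 395.]), array([377., 437.])]
45 [array([394., 395.]), array([392., 437.])]
46 [array([410., 395.]), array([407., 438.])]
47 [array([426., 395.]), array([422., 438.])]
```

View pics/w3.png

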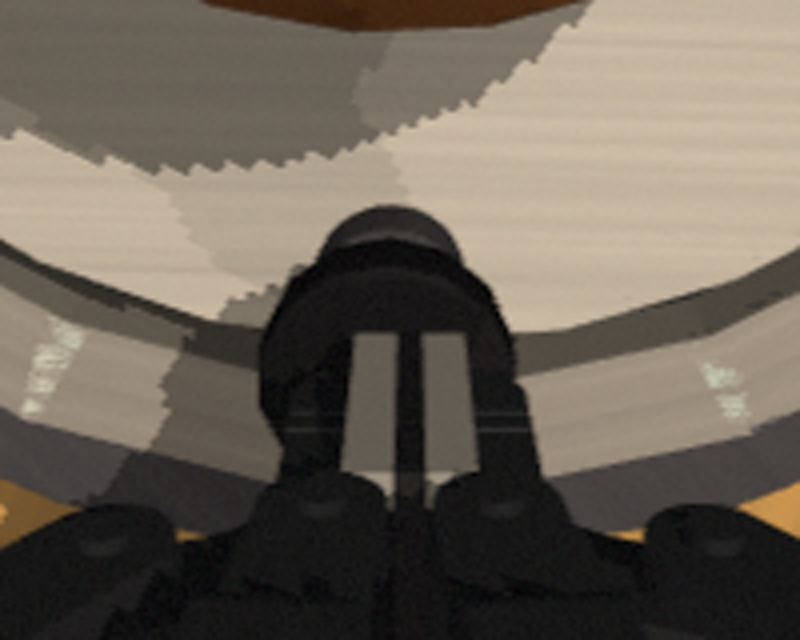

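The head spans u 260–514, centre about 387, against 394 for exactly 45°. The table is therefore at about 44.6°, within the capture range. I lift straight up to release.

```bash
python3 -m jog '[[0,0,-0.003,0,0],[0,0,-0.008,0,0],[0,0,-0.014,0,0],[0,0,-0.022,0,0],[0,0,-0.04,0,0],[0,0,-0.08,0,0],[0,0,-0.12,0,0],[0,0,-0.12,0,0],[0,0,-0.12,0,0]]'
python3 -c "
from h import *
d=shot('wrist','w4',s=1.2); K,P=d['K'],d['pose']
a=np.radians(A0+45)
for z in(.102,.0895): print(z,1.2*w2px(K,P,[*(C+.116*np.array([np.cos(a),np.sin(a)])),z]))"
```

```text
t: 7.35
eef_pos: [0.6131, -0.2232, 0.2042]
tcp_rot: [0.0, 0.971, 0.238, 0.0]
contact_force: [-1.4, 0.5, -0.3]
opening: 0.003
0.102 [337.93174902 258.80340853]
0.0895 [337.95561185 253.95346114]
```

View pics/w4.png

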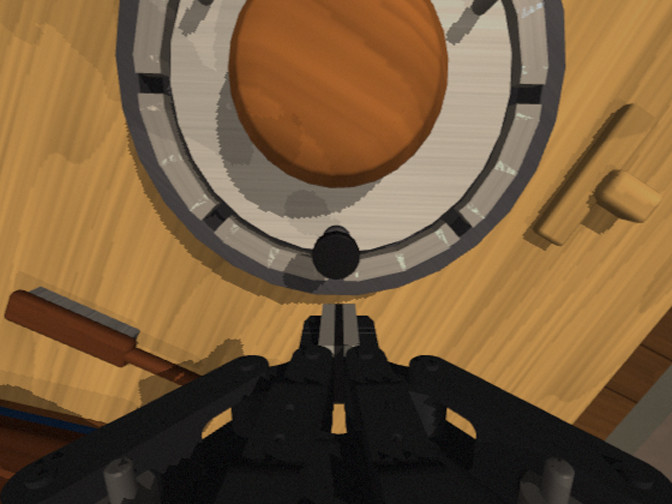

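The head at (336,256) is midway between its neighbouring slots at (216,216) and (458,220), and looks up. I retreat and check from the fixed cameras.

```bash
python3 -m jog '[[0,0,-0.05,0,0],[0,0.05,-0.09,0,0],[0,0.1,-0.1,0,0],[0,0.15,-0.1,0,0],[0,0.2,-0.1,0,0],[0,0.2,-0.1,0,0],[0,0.2,-0.1,0,0]]'
python3 -c "
from h import *
s=bot.get_image('side');t=bot.get_image('top')
a=cv2.resize(s['img'][145:245,260:380,::-1],(480,400),interpolation=2);b=cv2.resize(t['img'][155:290,255,None].repeat(1,1) if 0 else t['img'][155:290,255:395,::-1],(320,309),interpolation=2)
c=np.zeros((400,800,3),np.uint8);c[:,:480]=a;c[:309,480:]=b;cv2.imwrite('pics/fin.png',c)
an=np.radians(A0+45)
for z in(.102,.0895):
  p=[*(C+.116*np.array([np.cos(an),np.sin(an)])),z]
  print(z,4*(w2px(s['K'],s['pose'],p)-[260,145]),(w2px(t['K'],t['pose'],p)-[255,155])*320/140+[480,0])
"
```

```text
t: 8.1
eef_pos: [0.7057, -0.4029, 0.2977]
tcp_rot: [-0.002, 0.972, 0.237, -0.003]
contact_force: [-0.7, 1.0, -0.9]
opening: 0.003
0.102 [221.75464601  22.07284022] [732.93678507 109.35280767]
0.0895 [220.83178869  33.69568922] [730.51024248 110.31463862]
```

View pics/fin.png

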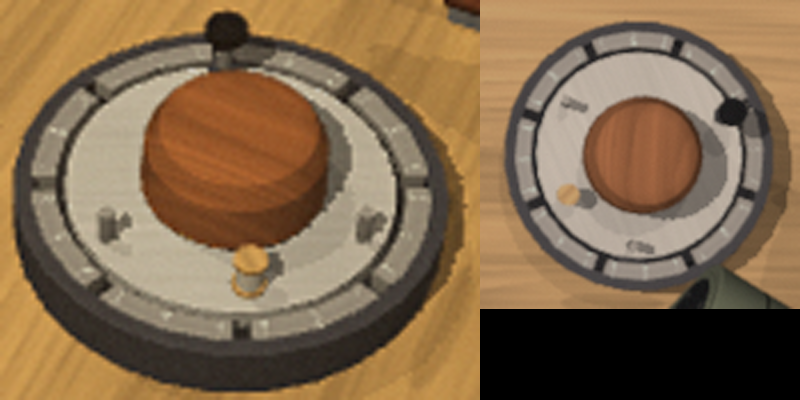

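The side crop shows the spool and block standing and the head at (226,30). Its height is ambiguous by eye, so I compare it numerically with the start picture.

```bash
python3 -c "
from h import *
s=bot.get_image('side');K,P=s['K'],s['pose']
i0=cv2.resize(cv2.imread('pics/side0.png'),(560,420),interpolation=cv2.INTER_AREA); i1=s['img'][:,:,::-1]
for im,th in((i0,0),(i1,45)):
  a=np.radians(A0+th);q=[w2px(K,P,[*(C+.116*np.array([np.cos(a),np.sin(a)])),z]) for z in(.102,.0895)]
  u,v=np.round(q[0]).astype(int); g=im[v-10:v+14,u-10:u+10].max(2).astype(int)
  print(th,[x.round(1) for x in q]); print('rows from',v-10, 'min', g[:,6:14].min(1).tolist())
  m=(g<38).astype(np.uint8);n,l,st,c=cv2.connectedComponentsWithStats(m);k=1+st[1:,4].argmax();print(st[k]+[u-10,v-10,0,0,0],c[k]+[u-10,v-10])
"
```

```text
0 [array([342.5, 158.1]), array([342.1, 161. ])]
rows from 148 min [166, 168, 169, 169, 168, 174, 171, 77, 35, 32, 33, 36, 30, 28, 31, 28, 29, 59, 77, 59, 56, 64, 55, 39]
[339 156   9   9  56] [343.17857143 160.17857143]
45 [array([315.4, 150.5]), array([315.2, 153.4])]
rows from 141 min [182, 183, 184, 188, 187, 195, 160, 51, 28, 34, 31, 31, 30, 26, 27, 29, 41, 63, 66, 47, 62, 58, 122, 134]
[312 149  10   8  59] [316.13559322 152.55932203]
```

The head's offset from the "up" prediction is (+0.7,+2.1) px at the start and (+0.7,+2.1) px now. Left down it would be about +5 px in v, so the plunger is up. I hand in.

```bash
python3 -c "
from plant import bot
print(bot.observe()['t'],bot.sign_off())"
```

```text
the job is handed in; nothing more can be done
8.25 None
```

I pressed the plunger about 16 mm in with the shut fingertips. I then drew the table 45° counter-clockwise along its arc, lifted straight off and backed away. The job was handed in at 8.25 s; no verdict was reported.

Last checks:
- **Table angle:** the plunger head sits midway between its neighbouring slots. The top view puts it within about 1 px of the 45° prediction.
- **Plunger height:** by eye the side crop was ambiguous. Measured, the head's offset from the "up" position is the same as at the start (+0.7, +2.1 px), and still pressed to 12.5 mm it would be about 5 px in v. So it has sprung back up.
- **Hat block and spool:** both stand upright and rode round with the table. The block's top measured about 7 mm off centre before I moved anything; I did not re-measure it or the spool at the end.
- **Robot and bench:** the wrist force reads about zero with the arm clear. The arm only passed over the other things on the bench, and I did not re-measure their positions.

One thing disagreed: the fingertip slipped about 3.5 mm ahead of the head during the turn. I allowed for this by moving the tool to 46.5°, and the table was then at about 44.6° when I let the plunger up.

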